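Hold a draw plate in the bench vise for clamping

TASK

We are about to draw wire: pull the upper drawer of the wooden tool chest right out to its stop and leave it open, and take the six-sided draw plate out of the slotted rack inside, leaving its two rectangular neighbours and the tools beside the vise alone. Hold the plate upright between the open jaws of the bench vise, midway along them, with its lower half below the top of the jaws and its upper half standing clear, and press its face flat against the fixed rear jaw with a steady push of about 10 N (5 to 20 N will do, more than 40 N would bruise it), clear of the front jaw, which stays where it is. I shall wind the vise shut myself, so finish while you are still holding the plate there and pressing.

Things in the scene. Friction and masses are not known exactly. Their poses are not given: they have to be found in the camera images.
- draw_plate: six-sided steel draw plate with round holes, 0.09 to 0.18 kg: a regular hexagon 37 mm high and 43 mm wide over the corners, 12 mm thick, standing on a flat, top edge a 21 mm flat. Origin: centre of its underside; z up, x through the thickness, y along the width. It stands in one of the rack's three slots in the shut upper drawer. Pinch it from above across the 12 mm, by its upper part
- bar_plate_a: rectangular steel draw plate, 11 mm thick (x), 43 mm wide (y), 34 mm high, with three rows of holes; stands in another slot of the rack. Origin: centre of its underside. To be left in its slot
- bar_plate_b: rectangular steel draw plate of the same size with two rows of holes, in the remaining slot. Origin: centre of its underside. To be left in its slot
- tool_chest: small wooden tool chest standing on the bench, 185 mm deep (x), 240 mm wide (y), 136 mm high, heavy and fixed. Origin: centre of its underside; its front looks to its own -x, roughly to the robot, and the drawers are one above the other. The lower drawer does not open
- chest_drawer (a joint): pull-out of the chest's upper drawer in m: 0 shut (as at the start), 0.125 at its stop; it slides along the chest's -x and needs about 2 N to move
- drawer_handle (a point): middle of the upper drawer's steel bar handle: a round bar 8 mm thick and 90 mm long, parallel to the chest's y axis, standing 34 mm in front of the drawer front, 34 mm below the top of the chest; can be pinched from above or hooked. The drawer front's top edge is 20 mm above this point
- rack_middle (a point): middle of the slotted wooden rack in the upper drawer, at slot floor; moves with the drawer, axes as the chest's. Slots at y = -62, 0, +62 mm, each 13.6 mm wide (x), 46 mm long, 12 mm deep: the plates show their broad faces to the front. Drawer at its stop: the row is 53 mm in front of the chest top's edge and 54 mm behind the drawer front, whose top edge is 47 mm above this point
- bench_vise: small green vise, fixed on the bench; x from its front (screw, T-bar, towards the robot) to its rear, y along the jaws, z up. Origin at the bench top, below the fixed jaw's face. The fixed rear jaw is 58 mm wide along y, its top 89 mm above the bench and 35 mm thick there. Between the jaws it is open down to the guide rods: a plate let go there drops
- jaw_top (a point): middle of the top edge of the fixed rear jaw's clamping face, 89 mm above the bench; fixed in the vise's axes, the clamping face looks to the vise's -x
- bench_vise_jaw: the sliding front jaw with screw and T-bar, top 89 mm above the bench. This point lies on the vise's own x axis and shows the opening: its x in the vise's axes is minus the gap between the jaw faces (36 to 40 mm at the start, so -0.036 to -0.040 m). It slides at a push of 3 N: leave it where it is
- flex_hanger: stand of the hanging drill motor at the right of the bench, fixed, mentioned only so that the arm keeps clear of it: an upright pole 13 mm thick and 0.85 m high, which stands 25 mm beyond (+x) and 167 mm to the right (-y) of this point; from its top hangs a motor, 0.67 to 0.80 m above the bench, 75 mm nearer (-x) and 67 mm to the right of this point
- pliers: steel pliers with red handles, 38 by 132 by 10 mm, lying on the bench to the right of the vise. Origin: centre of the underside. Not to be disturbed
- needle_file: needle file with a wooden handle, 15 by 155 by 15 mm, lying on the bench to the left of the vise. Origin: centre of the underside. Not to be disturbed
Not all that is in view belongs to the job. Leave any purple look-alike of the bench_vise alone.

How it is judged:
By the outcome, as a careful person would: the job done as asked, in the order asked, and still so for the second after the job is handed in, while the arm keeps its last pose, push and grip.
It also fails if it takes over 58 s, if anything falls off the work surface, if the arm or the gripper's body presses on something with over 40 N, if the wrist force passes 120 N, or if a joint passes its speed limit or range.

ROBOT

A 7-joint arm with a two-finger parallel gripper is mounted at the origin on a cart in front of the work surface, level with it; the furniture and walls round the work are solid. World frame = base frame: x ahead of the robot, y to its left, z up, the work surface at z = 0. Lengths are in m, angles in degrees, forces in N, time in s.
With the tool pointing down it reaches from about 0.425 to 0.875 m from the base axis. Payload 4.7 kg.
Tool frame: the origin (TCP) lies at the very end of the fingers, on their centre line; the grasp point (between the pads) lies 19 mm behind it; z points along the fingers, y is the line along which they close (so a half turn about z gives the same grasp; the last joint's range is limited). The gripper opens to 87 mm and grips with 3 to 60 N. Pads are 19 mm wide; open, the fingers measure 117 mm over their backs; the gripper's body (75 mm by 190 mm) begins 51 mm behind the grasp point.
Start: joints at [-67.661, 18.392, -4.016, 83.108, 1.295, 78.541, -3.26], TCP at [0.239, 0.605, 0.223] pointing down, gripper open.
Joint ranges: [-163.93, 163.93], [-17.29, 119.83], [-79.2, 71.16], [3.27, 140.29], [-89.18, 269.18], [5.43, 117.66], [-154.24, 154.24]. Speed limits (degrees/s): [147.25, 147.25, 180, 180, 180, 180, 180].

INTERFACE

Orientations are given as [roll, pitch, yaw] about the fixed x, y, z axes, in that order (R = Rz(yaw) Ry(pitch) Rx(roll)).
In Python, from cell import get_obs, eyes, env gives the robot as it stands.
- The arm moves only by the tool servo_tool, never from a script. Its argument "series" is a list that holds one entry, the list of rows, each a list of 7 numbers: the shift along the tool's x, y, z in units of 300 mm (1.0 is 300 mm), then the turn, a rotation vector about the tool's x, y, z in units of pi rad (1.0 is pi rad), then the opening, from 0 (shut) to 1 (fully open). In form: [[[tx, ty, tz, wx, wy, wz, gripper], ...]]. A call has 1 to 12 rows; each row is the pose to reach, as a shift and turn from the pose commanded when the call began, along the tool's axes at that moment, turning the shorter way round; what a row does not reach only later rows make up. A row lasts 1/12 s, in which the tool goes at most 41.7 mm and 7.16 degrees, less where a joint would pass 70% of its speed; a pose out of reach is approached as far as the arm can. A call with a number of a shift or a turn outside -1 to 1 is refused whole. A call with a gripper value outside its range is refused whole. The fingers move at their own pace and stop on an object; "grip_force" is the grip in N (left out, the last holds). Time passes only in rows, so rows that repeat a pose let the fingers close. It gives the time, the measured TCP pose, the force, the opening and the grip force at its end, in the units of the state.
- get_obs(): the state, without advancing time (a new reading comes with each control period).
- eyes.read_camera(name): name is "scene" or "top" or "wrist"; returns a dict with "frame" (480x640x3 uint8, red, green, blue), "depth" (480x640 float32, m along the optical axis (not along the pixel's ray), 0 where there is no reading), "fx", "fy", "cx", "cy" (pixels), "origin" and "rotation" of the camera in the world; the wrist camera has in their place "mount" (4x4, takes a point from camera to tool coordinates, whose origin is the TCP and whose axes are the flange's). Camera axes: x right, y down, z forward; pixel columns grow to the right and rows downward; lengths in m; the calibration is good to about 2 mm. A picture is of the moment at which its call begins: read the wrist's pose just before it.
- env.sign_off(): hands the job in; it is judged then, once.
The state is a dict: "time_s": time; "qpos": joint angles; "joint_velocities": joint speeds; "effort": joint torques, N m; "tool_pos": TCP position; "tool_rot": TCP orientation; "force": force on the tool from outside, world axes, zero at the start; "wrist_torque": the same for the moment, N m; "grip_width": finger opening in m; "grasp_force": force on a finger pad.
Only numpy, scipy, OpenCV 4.12 (cv2) and the standard library are available. Lean on these libraries where they do the work, as an engineer would, in place of code of your own. Each camera call takes 0.05 s, during which the arm holds its last target. There are 200 camera calls.

## Working session

There is one attempt and no reset: what is moved stays moved. The work goes in short steps, Python scripts to look and compute and a tool call to move; the robot and the scene stay as the last step left them, time stands still between calls to the robot, and variables do not carry over. Pictures are saved under pics/ and viewed, at most 10 in all, crops included, and the job is handed in when it is done.

Besides the shell and the picture viewer there is one more tool, called after "Emit:" as a command line: name --argument value ..., lists and objects as JSON in quotes. servo_tool: Moves the arm, as the interface text tells. Shifts and turns lie within -1 to 1; 1 stands for 300 mm of shift or pi rad of turn. Its arguments: {"type":"object","properties":{"series":{"type":"array"},"grip_force":{"type":"number"}},"required":["series"]}

```bash
ls; mkdir -p pics; cat > h.py <<'E'
import numpy as np, cv2
from scipy.spatial.transform import Rotation as R
from cell import get_obs, eyes, env
def pose():
    o=get_obs(); r=o["tool_rot"]
    return o,np.array(o["tool_pos"]),R.from_euler('xyz',r,degrees=True).as_matrix()
def shot(n,save=None):
    o,p,M=pose(); c=eyes.read_camera(n)
    if n=="wrist":
        m=np.array(c["mount"]); c["rotation"]=M@m[:3,:3]; c["origin"]=p+M@m[:3,3]
    c["origin"]=np.array(c["origin"]);c["rotation"]=np.array(c["rotation"])
    if c["rotation"].shape!=(3,3): print("rot",c["rotation"])
    if save: cv2.imwrite("pics/"+save,c["frame"][...,::-1])
    return c
def ray(c,u,v): return c["rotation"]@np.array([(u-c["cx"])/c["fx"],(v-c["cy"])/c["fy"],1.])
def onz(c,u,v,z):
    d=ray(c,u,v); return c["origin"]+d*(z-c["origin"][2])/d[2]
def pt(c,u,v): return c["origin"]+ray(c,u,v)*c["depth"][int(v),int(u)]
def cloud(c):
    v,u=np.mgrid[:480,:640]; d=c["depth"]
    P=np.stack([(u-c["cx"])/c["fx"]*d,(v-c["cy"])/c["fy"]*d,d],-1)@c["rotation"].T+c["origin"]
    P[d==0]=np.nan; return P
def rel(target,Mt=None):
    "shift (units of 300mm) and turn (units pi) from current pose"
    o,p,M=pose(); s=M.T@(np.array(target)-p)/.3
    w=R.from_matrix(M.T@Mt).as_rotvec()/np.pi if Mt is not None else np.zeros(3)
    return np.round(s,4),np.round(w,4)
E
python3 - <<'E'
from h import *
for n in("scene","top"):
    c=shot(n,n+"0.png"); print(n,c["origin"],c["rotation"].round(3).tolist(),c["fx"])
o=get_obs(); print(o)
E
```

```text
pics
rot [-117.48080327    0.34291731  -44.44501047]
scene [-0.19349984 -0.67162172  0.59665114] [-117.481, 0.343, -44.445] 513.4252992504752
rot [-172.60473967   -1.2494501   -88.99150188]
top [0.32981821 0.07195686 1.42417725] [-172.605, -1.249, -88.992] 613.6727045120521
{'time_s': 0.1, 'qpos': array([-67.66096713,  18.43537788,  -4.01429201,  83.16762175,
         1.29498923,  78.54124726,  -3.2605752 ]), 'joint_velocities': array([-0.02023697, -0.06336646, -0.00599351, -0.17635515, -0.05733055,
       -0.02685401, -0.00700622]), 'effort': array([-6.79183344e-06, -4.92570233e+01, -4.05761618e-01, -3.13398743e+01,
       -6.40060427e-02,  3.94226192e-02,  9.31893214e-05]), 'tool_pos': array([0.2384315 , 0.60415764, 0.22156685]), 'tool_rot': array([-1.79900979e+02,  5.84289723e-03,  1.58468807e+02]), 'force': array([-0.06667851,  0.4408655 , -1.24097612]), 'wrist_torque': array([-0.00917388,  0.00720574, -0.00859481]), 'grasp_force': 0.0, 'grip_width': 0.08691433316119479}
```

```bash
sed -i 's/    if c\["rotation"\].shape.*/    if c["rotation"].shape!=(3,3): c["rotation"]=R.from_euler("xyz",c["rotation"],degrees=True).as_matrix()/' h.py
```

```text
(no output)
```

View pics/scene0.png

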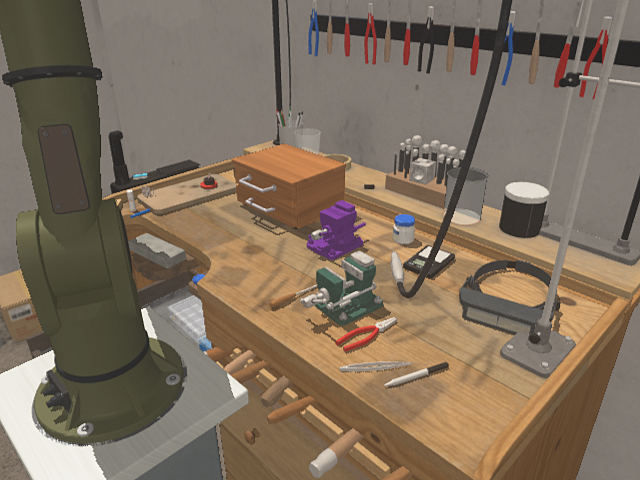

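View pics/top0.png

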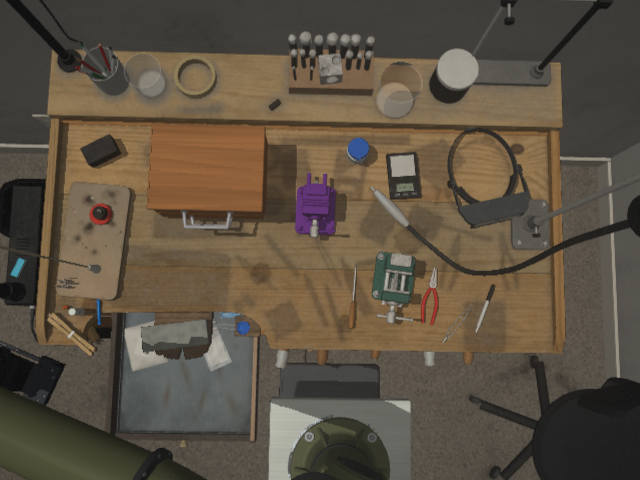

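The top view shows the wooden chest (207,168) with the upper handle over the lower one (208,219), the green vise at (395,278), and the purple look-alike at (316,208), which I leave alone. The pliers are at (430,300) and the file at (352,300). In the scene view the upper handle is at (258,184), the lower one at (258,207), and the green vise at (347,285).

```bash
python3 - <<'E'
from h import *
t=shot("top"); P=cloud(t)
# chest top
m=(abs(P[...,2]-.136)<.006)&(P[...,1]>.1)&(P[...,0]<.85); m=m.astype(np.uint8)
n,l,s,c=cv2.connectedComponentsWithStats(m); k=1+s[1:,4].argmax(); print("chest",s[k],np.nanmean(P[l==k],0))
xy=P[l==k][:,:2].astype(np.float32)*1000; print(cv2.minAreaRect(xy), np.median(P[l==k][:,2]))
# handle
h=(abs(P[...,2]-.104)<.012)&(P[...,1]>.1)&(P[...,1]<.45)&(P[...,0]<.62)&(P[...,0]>.45)
print("handle",h.sum()); q=P[h]; print(q.mean(0),q.min(0),q.max(0)); print(cv2.minAreaRect(q[:,:2].astype(np.float32)*1000))
# vise
v=(P[...,2]>.08)&(P[...,2]<.1)&(P[...,1]<-.05)&(P[...,1]>-.25)&(P[...,0]<.55)&(P[...,0]>.25)
n,l,s,c=cv2.connectedComponentsWithStats(v.astype(np.uint8))
for k in range(1,n):
  if s[k,4]>15:
    q=P[l==k]; print("vise",s[k],q.mean(0).round(4),cv2.minAreaRect(q[:,:2].astype(np.float32)*1000))
for n in("scene","top"):
  c=shot(n); 
  b=(c["frame"][255:330,295:390] if n=="scene" else c["frame"][235:330,340:450])
  cv2.imwrite(f"pics/v_{n}.png",cv2.resize(b,None,fx=4,fy=4)[...,::-1])
a=cv2.imread("pics/v_scene.png");b=cv2.imread("pics/v_top.png")
H=max(a.shape[0],b.shape[0]);f=lambda i:cv2.copyMakeBorder(i,0,H-i.shape[0],0,0,0)
z=np.hstack([f(a),f(b)]);cv2.imwrite("pics/v.png",cv2.resize(z,(800,int(800*z.shape[0]/z.shape[1]))))
E
```

```text
chest [ 147  124  119   89 9618] [0.64693256 0.30239099 0.13543333]
((648.2507934570312, 302.93450927734375), (246.65249633789062, 190.49398803710938), 89.89864349365234) 0.13537927821296047
handle 414
[0.53974635 0.30280242 0.10341869] [0.51884494 0.18277494 0.09225392] [0.59825184 0.41856921 0.11448893]
((545.9827270507812, 295.2066650390625), (65.0654296875, 239.28707885742188), 9.721830368041992)
vise [386 254  29  22 466] [ 0.4512 -0.1194  0.0912] ((452.57159423828125, -120.63836669921875), (60.60898971557617, 41.01084518432617), 82.61287689208984)
vise [453 264   7   7  30] [ 0.4488 -0.2454  0.0865] ((448.15301513671875, -244.67332458496094), (15.16907024383545, 10.014612197875977), 7.1198930740356445)
vise [382 289  28  15 308] [ 0.3827 -0.1114  0.087 ] ((382.6590881347656, -111.9537353515625), (60.343360900878906, 25.152341842651367), 83.19308471679688)
```

View pics/v.png

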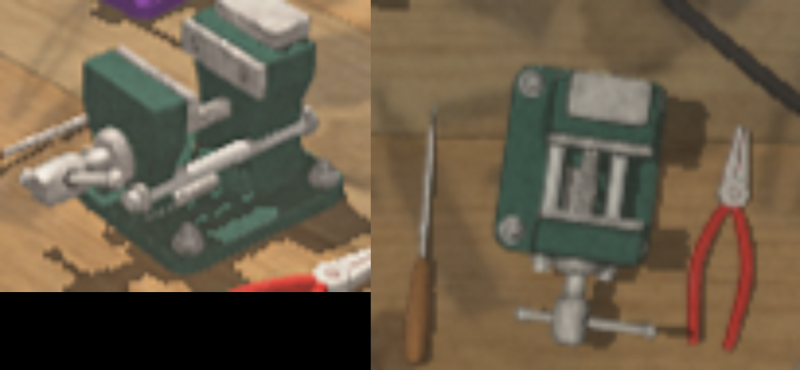

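Rear fixed jaw at crop (610,95), front jaw at (590,225), pliers to its right and the file to its left. This is the green vise, yawed about -7°. Next I move above the handle.

```bash
cat >> h.py <<'E'
def down(yaw): return R.from_euler('xyz',[180,0,yaw],degrees=True).as_matrix()
E
python3 - <<'E'
from h import *
print(rel([.50,.303,.25],down(90)))
c=shot("wrist"); print(np.array(c["mount"]).round(3).tolist(),c["fx"])
E
```

```text
(array([-1.1796, -0.6147, -0.0926]), array([-2.000e-04,  2.000e-04,  3.804e-01]))
[[-0.001, -0.965, -0.264, 0.071], [1.0, -0.001, -0.0, 0.0], [-0.0, -0.264, 0.965, -0.163], [0.0, 0.0, 0.0, 1.0]] 415.29765531974044
```

Emit:
servo_tool --series '[[[-0.95,-0.5,-0.09,0,0,0.38,0.3],[-0.95,-0.5,-0.09,0,0,0.38,0.3],[-0.95,-0.5,-0.09,0,0,0.38,0.3],[-0.95,-0.5,-0.09,0,0,0.38,0.3],[-0.95,-0.5,-0.09,0,0,0.38,0.3],[-0.95,-0.5,-0.09,0,0,0.38,0.3],[-0.95,-0.5,-0.09,0,0,0.38,0.3],[-0.95,-0.5,-0.09,0,0,0.38,0.3],[-0.95,-0.5,-0.09,0,0,0.38,0.3],[-0.95,-0.5,-0.09,0,0,0.38,0.3],[-0.95,-0.5,-0.09,0,0,0.38,0.3],[-0.95,-0.5,-0.09,0,0,0.38,0.3]]]'

```text
time_s: 1.3
tool_pos: [0.4484, 0.3607, 0.2496]
tool_rot: [-180.0, -0.0, 90.2]
force: [-0.7, 0.0, 0.2]
grip_width: 0.0268
grasp_force: 0.0
```

```bash
python3 - <<'E'
from h import *
o,p,M=pose();print(p,o["tool_rot"],o["qpos"].round(0),o["grip_width"])
c=shot("wrist","w1.png"); P=cloud(c)
h=(P[...,2]>.09)&(P[...,2]<.115)&(P[...,0]<.545)&(P[...,0]>.48)
q=P[h]; print(h.sum(),q.mean(0),cv2.minAreaRect(q[:,:2].astype(np.float32)*1000),np.percentile(q[:,2],[5,50,95]))
t=(P[...,2]>.128)&(P[...,2]<.145)&(P[...,0]>.5);q=P[t];print(t.sum(),np.median(q[:,2]))
# front edge of chest top: min x per y bin
ys=np.arange(.2,.41,.02)
print([(round(y,2),round(float(np.nanmin(q[abs(q[:,1]-y)<.005][:,0])),4)) for y in ys if (abs(q[:,1]-y)<.005).sum()>5])
E
```

```text
[0.44843639 0.36068608 0.24956204] [-1.79995702e+02 -9.68082245e-03  9.02155968e+01] [-53.   9.  13.  92.  -2.  79. -40.] 0.026841425638394447
753 [0.52720548 0.33799578 0.1053996 ] ((532.0952758789062, 332.8516540527344), (43.15435791015625, 25.306045532226562), 89.46080780029297) [0.10291661 0.10562678 0.10708509]
32096 0.13636881929525224
[(np.float64(0.22), 0.649), (np.float64(0.24), 0.6348), (np.float64(0.26), 0.6339), (np.float64(0.3), 0.6218), (np.float64(0.32), 0.5542), (np.float64(0.34), 0.554), (np.float64(0.36), 0.5541), (np.float64(0.38), 0.5542), (np.float64(0.4), 0.5543)]
```

View pics/w1.png

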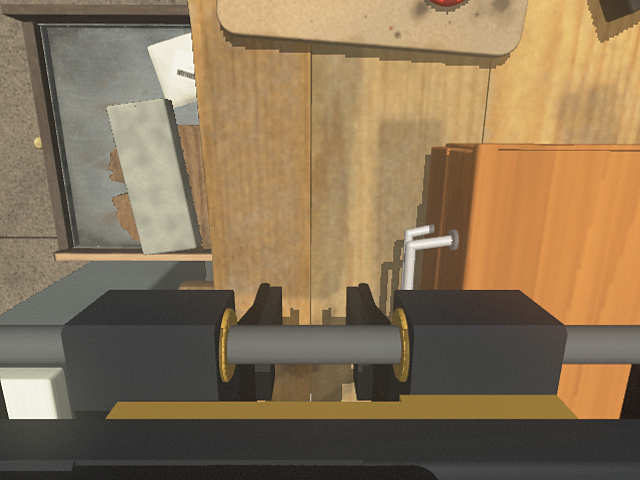

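The wrist view shows the chest front at column ~470 and the upper handle bar at column ~410, rows 240-290. The gripper hides the rest. The chest's yaw is about 0.

```bash
python3 - <<'E'
from h import *
c=shot("wrist"); P=cloud(c)
h=(P[...,2]>.096)&(P[...,2]<.115)&(P[...,0]<.545)&(P[...,0]>.48)&(P[...,1]<.338)
q=P[h]; print(h.sum(),q.min(0),q.max(0),q.mean(0))
g=(P[...,2]>.09)&(P[...,2]<.115)&(P[...,0]<.545)&(P[...,0]>.48); print(P[g].max(0))
d=(P[...,2]>.115)&(P[...,2]<.126)&(P[...,0]>.53)&(P[...,0]<.58)&(P[...,1]>.3)&(P[...,1]<.4); print("front",d.sum(),np.percentile(P[d],[2,98],axis=0))
t=shot("top"); P=cloud(t)
h=(P[...,2]>.09)&(P[...,2]<.115)&(P[...,0]<.535)&(P[...,0]>.48)&(P[...,1]>.2)&(P[...,1]<.4)
q=P[h]; print(h.sum(),q.min(0),q.max(0),q.mean(0))
print(rel([.5225,.303,.16],down(90)))
E
```

```text
321 [0.51935138 0.31212605 0.10148689] [0.5275749  0.33782161 0.10800813] [0.52281168 0.32535084 0.10543987]
[0.5449922  0.35417097 0.10800813]
front 244 [[0.55711048 0.31870437 0.11512666]
 [0.55819725 0.39834836 0.11973088]]
189 [0.51904892 0.25253159 0.09600486] [0.53463209 0.35370966 0.113755  ] [0.52389833 0.30212345 0.10439644]
(array([-0.1942,  0.247 ,  0.2982]), array([-0.    ,  0.    ,  0.0012]))
```

Emit:
servo_tool --series '[[[-0.192,0.25,0.25,0,0,0.001,0.24],[-0.192,0.25,0.25,0,0,0.001,0.24],[-0.192,0.25,0.25,0,0,0.001,0.24],[-0.192,0.25,0.25,0,0,0.001,0.24],[-0.192,0.25,0.25,0,0,0.001,0.24],[-0.192,0.25,0.4,0,0,0.001,0.24],[-0.192,0.25,0.46,0,0,0.001,0.24],[-0.192,0.25,0.5,0,0,0.001,0.24],[-0.192,0.25,0.525,0,0,0.001,0.24],[-0.192,0.25,0.525,0,0,0.001,0.24]]]'

```text
time_s: 2.28
tool_pos: [0.5228, 0.3039, 0.0915]
tool_rot: [-179.9, 0.0, 90.0]
force: [-0.7, 0.5, 0.5]
grip_width: 0.0212
grasp_force: 0.0
```

Emit:
servo_tool --series '[[[0,0,0,0,0,0,0],[0,0,0,0,0,0,0],[0,0,0,0,0,0,0],[0,0,0,0,0,0,0],[0,0,0,0,0,0,0]]]' --grip_force 25

```text
time_s: 2.7
tool_pos: [0.5232, 0.3039, 0.0938]
tool_rot: [-180.0, -0.1, 89.9]
force: [-4.3, -0.6, 6.0]
grip_width: 0.0069
grasp_force: 25.0
```

Emit:
servo_tool --series '[[[0,-0.05,0,0,0,0,0],[0,-0.1,0,0,0,0,0],[0,-0.15,0,0,0,0,0],[0,-0.2,0,0,0,0,0],[0,-0.25,0,0,0,0,0],[0,-0.3,0,0,0,0,0],[0,-0.35,0,0,0,0,0],[0,-0.38,0,0,0,0,0],[0,-0.4,0,0,0,0,0],[0,-0.4,0,0,0,0,0],[0,-0.4,0,0,0,0,0]]]'

```text
time_s: 3.62
tool_pos: [0.4042, 0.3042, 0.0937]
tool_rot: [179.9, -0.1, 89.9]
force: [-1.4, 0.3, 10.0]
grip_width: 0.0072
grasp_force: 25.0
```

Emit:
servo_tool --series '[[[0,-0.01,0,0,0,0,0],[0,-0.02,0,0,0,0,0],[0,-0.02,0,0,0,0,0]]]'

```text
time_s: 3.87
tool_pos: [0.3991, 0.3042, 0.0937]
tool_rot: [179.8, -0.1, 89.9]
force: [0.1, 0.5, 7.0]
grip_width: 0.0069
grasp_force: 25.0
```

Emit:
servo_tool --series '[[[0,-0.005,0,0,0,0,0],[0,-0.01,0,0,0,0,0],[0,-0.01,0,0,0,0,0]]]'

```text
time_s: 4.12
tool_pos: [0.3981, 0.3042, 0.0938]
tool_rot: [179.6, -0.2, 89.8]
force: [4.9, 1.4, 3.4]
grip_width: 0.0069
grasp_force: 25.0
```

Emit:
servo_tool --series '[[[0,0.005,0,0,0,0,0.24],[0,0.005,0,0,0,0,0.24],[0,0.005,0,0,0,0,0.24],[0,0.005,-0.1,0,0,0,0.24],[0,0.005,-0.2,0,0,0,0.24],[0,0.005,-0.35,0,0,0,0.24],[-0.2,0.3,-0.6,0,0,0,0.3],[-0.247,0.345,-0.6,0,0,0,0.3],[-0.247,0.345,-0.6,0,0,0,0.3],[-0.247,0.345,-0.6,0,0,0,0.3],[-0.247,0.345,-0.6,0,0,0,0.3],[-0.247,0.345,-0.6,0,0,0,0.3]]]'

```text
time_s: 5.12
tool_pos: [0.4985, 0.2279, 0.2719]
tool_rot: [-180.0, 0.0, 89.7]
force: [-1.2, 0.7, 0.3]
grip_width: 0.0265
grasp_force: 0.0
```

```bash
python3 - <<'E'
from h import *
o,p,M=pose();print(p,o["tool_rot"])
c=shot("wrist","w2.png"); P=cloud(c)
m=((P[...,2]>.1)&(P[...,2]<.12)&(P[...,0]>.465)&(P[...,0]<.54)&(P[...,1]>.19)&(P[...,1]<.41)).astype(np.uint8)
n,l,s,_=cv2.connectedComponentsWithStats(m)
for k in range(1,n):
  if s[k,4]>20:
    q=P[l==k]; print(s[k],q.mean(0).round(4),np.percentile(q[:,2],[5,50,95]).round(4),cv2.minAreaRect(q[:,:2].astype(np.float32)*1000))
E
```

```text
[0.49851158 0.22789925 0.27186258] [-1.79955763e+02  1.02079580e-02  8.97232628e+01]
[ 308    4   17   68 1052] [0.5016 0.3644 0.1091] [0.1068 0.1093 0.1105] ((501.522216796875, 364.3785400390625), (11.557761192321777, 42.805816650390625), 0.0971221774816513)
[309  97  15  59 878] [0.5012 0.3032 0.1093] [0.108  0.1094 0.1107] ((501.15057373046875, 302.9332580566406), (42.22809982299805, 10.772049903869629), 89.98439025878906)
[309 184  15  45 655] [0.501  0.2422 0.1102] [0.1015 0.1121 0.1136] ((500.9139404296875, 240.55795288085938), (36.16948699951172, 11.505724906921387), 89.95121765136719)
```

View pics/w2.png

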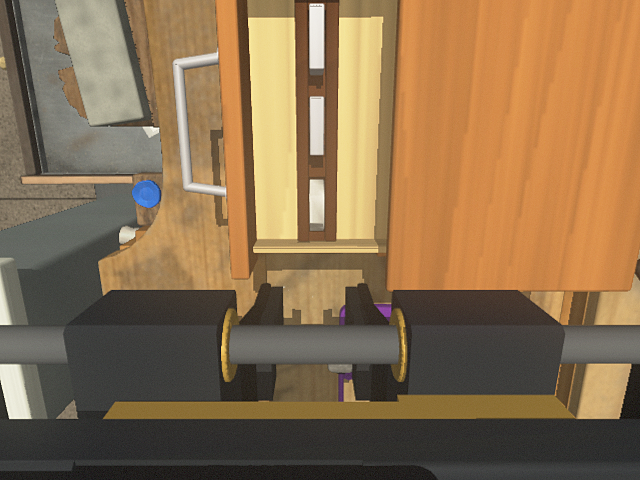

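The drawer is open, and three plates stand in the rack: (316,40), (317,125) and (317,205). Both upper ones have their tops at z 0.109 and are evenly flat, so they are the bars. The lowest reaches 0.112 with sloping ends, so it is the hexagon. I'll check that in a close crop.

```bash
python3 - <<'E'
from h import *
a=cv2.imread("pics/w2.png")[0:245,280:360]; cv2.imwrite("pics/crop.png",cv2.resize(a,None,fx=2.4,fy=2.4,interpolation=cv2.INTER_CUBIC))
print(rel([.501,.241,.0985],down(90)))
c=shot("top");P=cloud(c)
s=cv2.resize(c["frame"][0:1,0:1],(1,1))
E
```

```text
(array([0.0399, 0.0139, 0.5751]), array([-0.0007,  0.0001, -0.0007]))
```

View pics/crop.png

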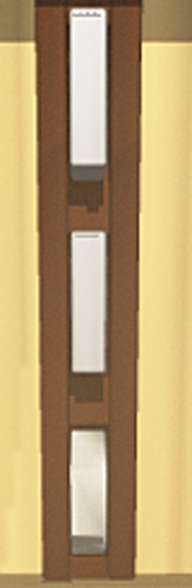

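The crop shows flat, full-length tops for the upper two and a short top flat with sloping ends for the bottom one, so the bottom one is the hexagon. I go down on it.

Emit:
servo_tool --series '[[[0.04,0.01,0.15,0,0,-0.001,0.3],[0.04,0.01,0.3,0,0,-0.001,0.3],[0.04,0.01,0.4,0,0,-0.001,0.3],[0.04,0.01,0.45,0,0,-0.001,0.3],[0.04,0.01,0.5,0,0,-0.001,0.3],[0.04,0.01,0.54,0,0,-0.001,0.3],[0.04,0.01,0.57,0,0,-0.001,0.3],[0.04,0.01,0.572,0,0,-0.001,0.3],[0.04,0.01,0.572,0,0,-0.001,0.3]]]'

```text
time_s: 5.97
tool_pos: [0.5006, 0.2413, 0.1003]
tool_rot: [-180.0, 0.0, 90.1]
force: [0.5, 0.6, 1.1]
grip_width: 0.0258
grasp_force: 0.0
```

Emit:
servo_tool --series '[[[0,0,0,0,0,0,0],[0,0,0,0,0,0,0],[0,0,0,0,0,0,0],[0,0,0,0,0,0,0],[0,0,0,0,0,0,0]]]' --grip_force 30

```text
time_s: 6.38
tool_pos: [0.5017, 0.2413, 0.1014]
tool_rot: [179.9, -0.1, 90.1]
force: [0.0, 0.8, 2.7]
grip_width: 0.0115
grasp_force: 29.9
```

Emit:
servo_tool --series '[[[0,0,-0.03,0,0,0,0],[0,0,-0.08,0,0,0,0],[0,0,-0.18,0,0,0,0],[0,0,-0.3,0,0,0,0],[0,0,-0.42,0,0,0,0],[0,0,-0.54,0,0,0,0],[-0.1,-0.02,-0.56,0,0,0,0],[-0.22,-0.05,-0.56,0,0,0,0],[-0.34,-0.08,-0.56,0,0,0.02,0],[-0.46,-0.1,-0.56,0,0,0.04,0],[-0.58,-0.12,-0.56,0,0,0.04,0],[-0.7,-0.14,-0.56,0,0,0.04,0]]]'

```text
time_s: 7.38
tool_pos: [0.4584, 0.0291, 0.2688]
tool_rot: [-180.0, -0.0, 82.9]
force: [0.7, -0.5, -0.1]
grip_width: 0.0113
grasp_force: 29.9
```

```bash
python3 - <<'E'
from h import *
o,p,M=pose();print(p,o["tool_rot"],o["grip_width"],o["grasp_force"],o["force"])
print(rel([.43,-.19,.27],down(82.9)))
E
```

```text
[0.45841507 0.02905294 0.26881545] [-1.79996030e+02 -3.51237865e-02  8.28587529e+01] 0.011336092652828453 29.909955197945237 [ 0.65083024 -0.50775246 -0.09833289]
(array([-0.7363, -0.0032, -0.0044]), array([-0.    , -0.0002, -0.0002]))
```

Emit:
servo_tool --series '[[[-0.12,0,0,0,0,0,0],[-0.25,0,0,0,0,0,0],[-0.38,0,0,0,0,0,0],[-0.5,0,0,0,0,0,0],[-0.62,0,0,0,0,0,0],[-0.7,0,0,0,0,0,0],[-0.73,0,0,0,0,0,0],[-0.73,0,0,0,0,0,0],[-0.73,0,0,0,0,0,0]]]'

```text
time_s: 8.13
tool_pos: [0.4322, -0.1854, 0.2685]
tool_rot: [-180.0, -0.1, 82.9]
force: [-0.1, -0.4, -0.7]
grip_width: 0.0118
grasp_force: 29.9
```

```bash
python3 - <<'E'
from h import *
o,p,M=pose();print(p,o["tool_rot"],o["grip_width"],o["grasp_force"])
c=shot("wrist","w3.png"); P=cloud(c); np.save("P3.npy",P)
box=(P[...,1]>-.18)&(P[...,1]<-.05)&(P[...,0]>.33)&(P[...,0]<.52)
m=(box&(P[...,2]>.082)&(P[...,2]<.1)).astype(np.uint8)
n,l,s,_=cv2.connectedComponentsWithStats(m)
for k in range(1,n):
  if s[k,4]>100:
    q=P[l==k]; r=cv2.minAreaRect(q[:,:2].astype(np.float32)*1000)
    print(s[k],q.mean(0).round(4),np.percentile(q[:,2],[2,25,50,75,98]).round(4),r,cv2.boxPoints(r).round(1).tolist())
E
```

```text
[ 0.43223103 -0.18539     0.26853817] [-1.79991813e+02 -7.09710043e-02  8.28727408e+01] 0.011818429373000233 29.908807519823313
[ 225  100   34   77 2390] [ 0.3841 -0.1122  0.0883] [0.0844 0.0877 0.0885 0.0892 0.0904] ((383.54168701171875, -112.77094268798828), (59.591365814208984, 25.35086441040039), 82.48210906982422) [[367.1000061035156, -140.6999969482422], [392.20001220703125, -144.0], [400.0, -84.9000015258789], [374.8999938964844, -81.5999984741211]]
[ 304  100   52   77 3682] [ 0.4526 -0.1208  0.0937] [0.0866 0.0889 0.0909 0.0988 0.0998] ((453.3102111816406, -121.51830291748047), (59.574974060058594, 40.22474670410156), 82.47219848632812) [[429.5, -148.39999389648438], [469.29998779296875, -153.6999969482422], [477.20001220703125, -94.5999984741211], [437.29998779296875, -89.4000015258789]]
```

View pics/w3.png

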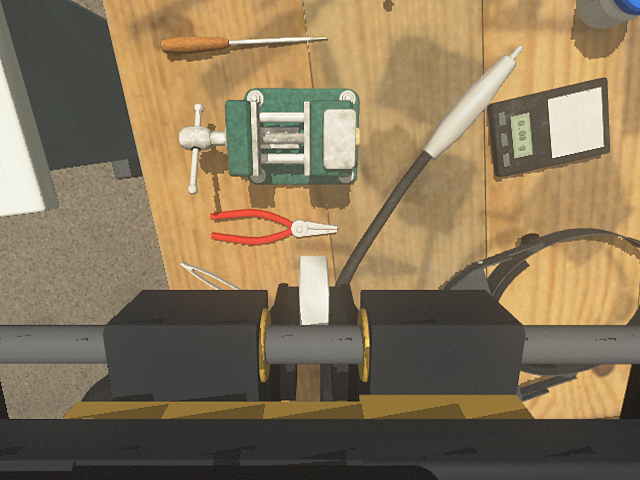

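The wrist view shows the vise with its front jaw at (238,138) and its rear jaw at (330,138). A raised anvil pad starts near column 323, and the plate is held upright at (313,280). The fingertip behind the plate will sit above the rear jaw, so I need to know where the pad begins.

```bash
python3 - <<'E'
from h import *
P=np.load("P3.npy"); f=np.array([.4334,-.1189]); a=np.deg2rad(-7.53); ex=np.array([np.cos(a),np.sin(a)]); ey=np.array([-ex[1],ex[0]])
D=P[...,:2]-f; X=D@ex*1000; Y=D@ey*1000; Z=P[...,2]*1000
m=(abs(Y)<20)
for x in range(-46,44,2):
    k=m&(abs(X-x)<1); 
    if k.sum(): print(x,np.percentile(Z[k],[5,50,95]).round(1))
k=(Z>95)&(Z<110)&(abs(Y)<35)&(X>-5)&(X<45); print("anvil",np.percentile(X[k],[1,99]),np.percentile(Y[k],[1,99]))
# held plate
o,p,M=pose(); Q=(P-p)@M*1000   # tool coords
k=(abs(Q[...,1])<12)&(abs(Q[...,0])<30)&(Q[...,2]>-15)&(Q[...,2]<40)
print("plate",k.sum(),np.percentile(Q[k],[1,50,99],axis=0).round(1))
for x in range(0,26,3):
  j=k&(abs(Q[...,0]-x)<1.5)
  if j.sum(): print(x,Q[j].min(0).round(1),Q[j].max(0).round(1))
E
```

```text
-46 [87.8 88.8 90. ]
-44 [16.7 86.8 88.8]
-42 [11.7 86.9 88.9]
-40 [11.8 87.  88.9]
-38 [11.8 78.5 88.4]
-36 [11.1 39.6 54.9]
-34 [11.  38.4 55.1]
-32 [11.1 39.2 54.7]
-30 [10.9 39.3 54.8]
-28 [11.  38.9 55.2]
-26 [10.9 38.7 54.9]
-24 [10.6 39.3 54.8]
-22 [10.8 38.8 54.9]
-20 [11.2 39.3 54.8]
-18 [10.6 38.4 54.9]
-16 [11.  38.3 54.5]
-14 [11.1 39.2 55.1]
-12 [10.9 39.1 54.6]
-10 [11.1 39.2 54.6]
-8 [11.8 38.7 54.5]
-6 [14.9 39.4 54.6]
-4 [18.5 38.7 54.8]
-2 [22.3 39.8 55.2]
0 [86.6 87.8 89.1]
2 [86.8 87.9 89.3]
4 [86.4 87.8 89.2]
6 [87.7 89.  90.3]
8 [88.3 89.6 90.7]
10 [88.7 89.6 90.9]
12 [88.2 89.6 90.6]
14 [88.5 90.2 98.5]
16 [97.3 98.8 99.9]
18 [ 97.5  98.8 100.2]
20 [ 97.7  99.1 100.4]
22 [ 97.8  99.  100.3]
24 [ 97.8  99.1 100.1]
26 [ 97.8  99.1 100.4]
28 [ 97.9  99.1 100.3]
30 [ 98.   99.  100.2]
32 [ 97.9  99.1 100.4]
34 [ 97.9  99.  100.1]
36 [ 97.7  98.8 100.2]
38 [ 97.7  98.9 100.3]
40 [96.7 98.3 99.2]
anvil [14.95434757 39.6403575 ] [-22.86247994  22.35510969]
plate 2456 [[ -2.9 -11.3 -14.1]
 [  9.4   0.3  -8.9]
 [ 19.5  11.3   6.9]]
0 [ -1.5  -5.3 -12.7] [ 1.5  6.3 -9. ]
3 [  1.5  -5.3 -13.2] [ 4.5  6.2 -9.9]
6 [  4.5  -5.3 -12.9] [ 7.5  6.2 -9.6]
9 [  7.5 -12.  -14.9] [10.5 12.   0.4]
12 [ 10.5 -11.6 -13.4] [13.5 12.  -0.7]
15 [13.5 -5.6 -5.8] [16.5  6.2  3.2]
18 [16.5 -5.7 -0.1] [19.5  6.2  8.5]
21 [19.5 -4.8  5.6] [20.1  4.6  7.6]
```

```bash
python3 - <<'E'
from h import *
P=np.load("P3.npy"); o,p,M=pose(); Q=(P-p)@M*1000
for z in range(-60,12,4):
  k=(abs(Q[...,2]-z)<2)&(abs(Q[...,0])<14)&(abs(Q[...,1])<40)&(abs(Q[...,1])>6.5)
  if k.sum()>3: print(z,k.sum(),"y- ",Q[k&(Q[...,1]<0)][:,1].min(initial=99).round(1),"y+",Q[k&(Q[...,1]>0)][:,1].max(initial=-99).round(1),"x",Q[k][:,0].min().round(1),Q[k][:,0].max().round(1))
E
```

```text
-60 109 y-  -10.3 y+ 11.6 x -4.5 9.8
-56 103 y-  -10.3 y+ 11.1 x -6.4 6.3
-52 391 y-  -10.2 y+ 11.1 x -10.1 4.6
-48 679 y-  -10.2 y+ 11.1 x -11.2 2.6
-40 27 y-  -13.4 y+ 14.4 x 10.0 11.1
-36 166 y-  -13.6 y+ 14.6 x 8.5 11.0
-32 231 y-  -14.5 y+ 15.4 x 8.1 10.8
-28 276 y-  -15.3 y+ 16.3 x 4.6 11.0
-24 235 y-  -14.7 y+ 15.7 x 5.1 10.9
-20 201 y-  -14.2 y+ 15.1 x 8.1 10.9
-16 175 y-  -14.3 y+ 15.1 x 7.9 10.7
-12 185 y-  -14.1 y+ 15.2 x 8.1 10.7
-8 150 y-  -14.2 y+ 15.0 x 8.3 10.7
-4 151 y-  -14.1 y+ 15.2 x 8.2 10.7
0 46 y-  -13.8 y+ 15.1 x 8.3 10.7
```

Fingertips are about 9 mm thick at the bottom and the pad starts 15 mm behind the face, so it fits. Now I work out the approach.

```bash
python3 - <<'E'
from h import *
a=np.deg2rad(-7.53); ex=np.array([np.cos(a),np.sin(a),0]); f=np.array([.4334,-.1189,0])
A=f-.014*ex
for z in(.26,.097): print(rel(A+[0,0,z],down(82.47)))
E
```

```text
(array([ 0.2179, -0.0704,  0.0283]), array([-0.0001, -0.0003,  0.0029]))
(array([ 0.2173, -0.0702,  0.5716]), array([-0.0001, -0.0003,  0.0029]))
```

Emit:
servo_tool --series '[[[0.1,-0.03,0,0,0,0.003,0],[0.2,-0.07,0,0,0,0.003,0],[0.217,-0.07,0.1,0,0,0.003,0],[0.217,-0.07,0.2,0,0,0.003,0],[0.217,-0.07,0.3,0,0,0.003,0],[0.217,-0.07,0.35,0,0,0.003,0],[0.217,-0.07,0.35,0,0,0.003,0],[0.217,-0.07,0.35,0,0,0.003,0]]]'

```text
time_s: 8.85
tool_pos: [0.4192, -0.1176, 0.1632]
tool_rot: [-179.9, 0.0, 82.5]
force: [-0.1, 1.0, -1.3]
grip_width: 0.0116
grasp_force: 29.9
```

```bash
python3 - <<'E'
from h import *
o,p,M=pose(); print(p,o["tool_rot"],o["force"])
a=np.deg2rad(-7.53); ex=np.array([np.cos(a),np.sin(a),0]); f=np.array([.4334,-.1189,0])
print((p-f)@ex,(p-f)@np.array([-ex[1],ex[0],0])); print(rel(f-.014*ex+[0,0,.097],down(82.47)))
c=shot("wrist"); P=cloud(c); D=P-f; X=D@ex*1000; Y=D@np.array([-ex[1],ex[0],0])*1000; Z=P[...,2]*1000
k=(Z>84)&(Z<93)&(Y>8)&(Y<26)
for y in (12,16,20,24):
  j=k&(abs(Y-y)<2); r=X[j&(X>-15)]; g=X[j&(X<-25)]
  print(y,len(r),len(g),np.percentile(r,2) if len(r) else 0,np.percentile(g,98) if len(g) else 0)
k=(Z>84)&(Z<101)&(abs(X)<45);print("Ymax",np.percentile(Y[k],99.5))
E
```

```text
[ 0.41920622 -0.11760599  0.16324071] [-1.79908253e+02  2.13071872e-02  8.24885846e+01] [-0.11176165  1.0160456  -1.28592801]
-0.01424095003385881 -0.0005771734915175014
(array([0.002 , 0.0012, 0.2208]), array([-0.0005,  0.0001,  0.0001]))
12 179 278 -0.4915061023250665 -38.04025940394012
16 180 282 -0.4953215575948854 -37.987000904458824
20 190 284 -0.5279480474793576 -38.13434154955959
24 460 292 -0.0900703513937877 -38.19131488867239
Ymax 29.611114736684954
```

Estimates agree (gap -38 to -0.5 mm, jaw edge at y = 29). Now I descend.

Emit:
servo_tool --series '[[[0.002,0.001,0.06,0,0,0,0],[0.002,0.001,0.11,0,0,0,0],[0.002,0.001,0.15,0,0,0,0],[0.002,0.001,0.18,0,0,0,0],[0.002,0.001,0.2,0,0,0,0],[0.002,0.001,0.215,0,0,0,0],[0.002,0.001,0.221,0,0,0,0],[0.002,0.001,0.221,0,0,0,0],[0.002,0.001,0.221,0,0,0,0]]]'

```text
time_s: 9.65
tool_pos: [0.4203, -0.1187, 0.0976]
tool_rot: [179.9, -0.0, 82.3]
force: [-0.3, -0.2, -1.0]
grip_width: 0.0117
grasp_force: 29.9
```

Emit:
servo_tool --series '[[[0,0.005,0,0,0,0,0],[0,0.01,0,0,0,0,0],[0,0.015,0,0,0,0,0],[0,0.018,0,0,0,0,0],[0,0.018,0,0,0,0,0],[0,0.018,0,0,0,0,0]]]'

```text
time_s: 10.15
tool_pos: [0.4252, -0.1194, 0.0972]
tool_rot: [-180.0, 0.0, 82.3]
force: [-0.2, 0.0, -0.9]
grip_width: 0.0117
grasp_force: 29.9
```

```bash
python3 - <<'E'
from h import *
a=np.deg2rad(-7.53); ex=np.array([np.cos(a),np.sin(a),0]); ey=np.array([-ex[1],ex[0],0]); f=np.array([.4334,-.1189,0])
o,p,M=pose(); print("tcp",(p-f)@ex*1e3,(p-f)@ey*1e3,p[2])
c=shot("wrist","w4.png"); P=cloud(c); X=(P-f)@ex*1e3; Y=(P-f)@ey*1e3; Z=P[...,2]*1e3
k=(X>-18)&(X<0)&(Y>-8)&(Y<30)&(Z>70)&(Z<115)
for y in range(-6,28,3):
  j=k&(abs(Y-y)<1.5)
  if j.sum()>5: print(y,j.sum(),np.percentile(X[j],[2,98]).round(1),np.percentile(Z[j],[5,50,95]).round(1))
E
```

```text
tcp -8.068966089546299 -1.530928477399748 0.09715907000772978
-3 159 [-13.2  -1.7] [107.4 108.3 109.2]
0 208 [-13.2  -1.7] [107.7 108.5 109.5]
3 219 [-13.2  -0.6] [107.1 108.4 109.5]
6 246 [-13.1  -0.2] [ 84.  108.4 109.5]
9 591 [-17.8  -0.2] [ 98.4 106.9 113.4]
12 354 [-13.3  -0.5] [ 94.9 102.1 104.9]
15 335 [-13.4  -0.5] [89.1 96.8 99.9]
18 280 [-13.5  -0.3] [87.7 91.9 94.7]
21 24 [-0.8 -0.3] [73.  82.6 87.9]
24 17 [-0.7 -0.3] [73.7 82.5 87.8]
27 22 [-0.7 -0.2] [73.3 82.5 88.5]
```

Emit:
servo_tool --series '[[[0.005,0.003,0,0,0,0,0],[0.005,0.005,0,0,0,0,0],[0.005,0.005,0,0,0,0,0],[0.005,0.005,0,0,0,0,0]]]'

```text
time_s: 10.53
tool_pos: [0.4266, -0.1179, 0.0971]
tool_rot: [-180.0, -0.0, 82.3]
force: [-1.1, 0.8, -1.1]
grip_width: 0.0116
grasp_force: 29.9
```

Emit:
servo_tool --series '[[[0,0.001,0.002,0,0,0,0],[0,0.003,0.002,0,0,0,0],[0,0.003,0.002,0,0,0,0],[0,0.003,0.002,0,0,0,0]]]'

```text
time_s: 10.87
tool_pos: [0.4268, -0.118, 0.0963]
tool_rot: [-179.9, -0.0, 82.3]
force: [-4.4, 0.9, 1.1]
grip_width: 0.0114
grasp_force: 30.0
```

Emit:
servo_tool --series '[[[0,0.002,0,0,0,0,0],[0,0.003,0,0,0,0,0],[0,0.003,0,0,0,0,0],[0,0.003,0,0,0,0,0]]]'

```text
time_s: 11.2
tool_pos: [0.4268, -0.1181, 0.0961]
tool_rot: [-179.8, -0.0, 82.3]
force: [-6.7, 0.8, 3.1]
grip_width: 0.0116
grasp_force: 30.0
```

Emit:
servo_tool --series '[[[0,0.002,0,0,0,0,0],[0,0.004,0,0,0,0,0],[0,0.005,0,0,0,0,0],[0,0.005,0,0,0,0,0],[0,0.005,0,0,0,0,0]]]'

```text
time_s: 11.62
tool_pos: [0.427, -0.1181, 0.0958]
tool_rot: [-179.6, -0.0, 82.3]
force: [-9.6, 1.7, 5.2]
grip_width: 0.0115
grasp_force: 30.0
```

Emit:
servo_tool --series '[[[0,0,0,0,0,0,0],[0,0,0,0,0,0,0],[0,0,0,0,0,0,0],[0,0,0,0,0,0,0],[0,0,0,0,0,0,0],[0,0,0,0,0,0,0]]]'

```text
time_s: 12.12
tool_pos: [0.4269, -0.1181, 0.0958]
tool_rot: [-179.6, -0.0, 82.3]
force: [-9.0, 1.5, 5.0]
grip_width: 0.0116
grasp_force: 30.0
```

```bash
python3 - <<'E'
from h import *
a=np.deg2rad(-7.53); ex=np.array([np.cos(a),np.sin(a),0]); ey=np.array([-ex[1],ex[0],0]); f=np.array([.4334,-.1189,0])
F=[]
for _ in range(3): o,p,M=pose(); F.append(o["force"].round(1).tolist()); c=shot("wrist","w5.png")
print(F,"tcp",(p-f)@ex*1e3,(p-f)@ey*1e3,p[2],o["tool_rot"],o["grip_width"])
P=cloud(c); X=(P-f)@ex*1e3; Y=(P-f)@ey*1e3; Z=P[...,2]*1e3
k=(X>-16)&(X<0)&(Z>70)&(Z<115)
for y in (0,4,13,17):
  j=k&(abs(Y-y)<1.5); print(y,j.sum(),np.percentile(X[j],[2,98]).round(1),np.percentile(Z[j],[5,50,95]).round(1))
k=(Z>84)&(Z<93)&(X<-25)&(X>-60)&(Y>5)&(Y<26); print("front jaw",np.percentile(X[k],98))
t=shot("top");P=cloud(t)
d=(P[...,2]>.112)&(P[...,2]<.13)&(P[...,1]>.2)&(P[...,1]<.4)&(P[...,0]<.46)&(P[...,0]>.4);print("drawer front x",np.percentile(P[d][:,0],[5,95]))
h=(P[...,2]>.09)&(P[...,2]<.112)&(P[...,0]<.42)&(P[...,0]>.37)&(P[...,1]>.2)&(P[...,1]<.4);print("handle",P[h].min(0))
a=shot("scene")["frame"][150:360,200:440]; cv2.imwrite("pics/fin.png",cv2.resize(a,None,fx=2.5,fy=2.5)[...,::-1])
E
```

```text
[[-9.0, 1.5, 5.0], [-9.8, 1.2, 5.2], [-9.6, 1.2, 5.7]] tcp -6.519470458879853 -0.048893591576197354 0.09579323077419455 [-1.79588317e+02 -2.51442118e-02  8.23233052e+01] 0.011727130082676972
0 207 [-11.6  -0.1] [106.1 107.  108.1]
4 216 [-11.6  -0.1] [106.  107.  108.1]
13 340 [-11.6  -0.4] [ 99.1 101.7 105. ]
17 316 [-11.9  -0.6] [91.3 94.7 97.6]
front jaw -37.92383949424745
drawer front x [0.43239037 0.44635355]
handle [0.39440467 0.25175014 0.09532354]
```

View pics/w5.png

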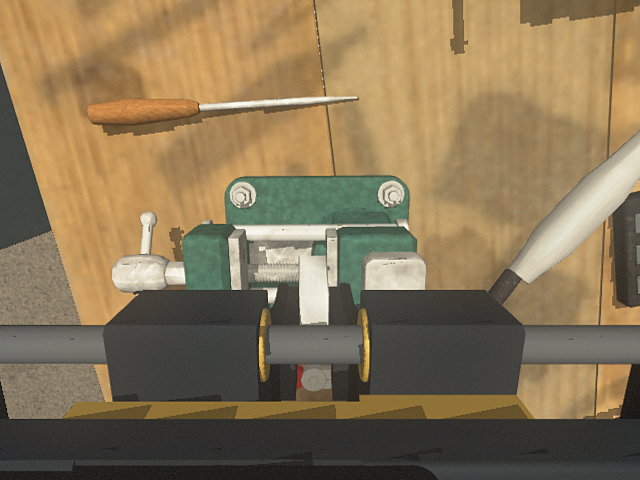

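View pics/fin.png

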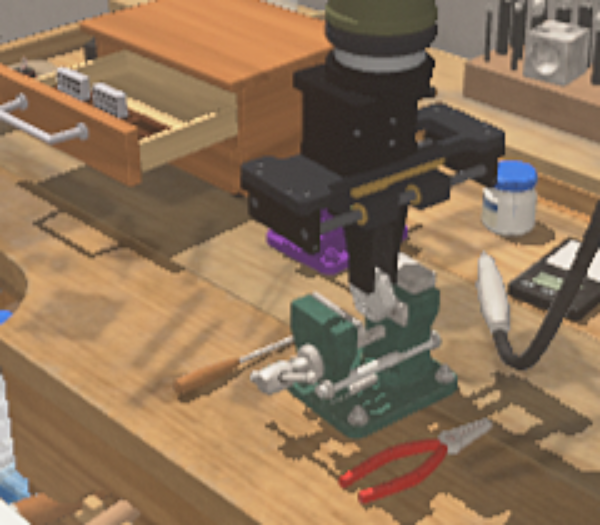

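The wrist view shows the plate at (313,285), against the rear jaw and clear of the front jaw. The scene view shows the drawer open with both bar plates in it, and the pliers and file undisturbed. The push is about 9.7 N and steady, so I hand it in.

```bash
python3 -c "
from cell import env
print(env.sign_off())"
```

```text
the job is handed in; nothing more can be done
None
```

The job is handed in: the upper drawer is open to its stop (about 125 mm), and the six-sided plate is held upright midway along the vise jaws, half below their tops, pressed on the fixed rear jaw at about 10 N and clear of the unmoved front jaw.

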